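Fit and lock the D-shaped tube block in the bench shaker

TASK

Pick up the D-shaped aluminium tube block, turn it so that its flat matches the flat side of the well in the bench shaker, and lower it in gently, without dropping it, until it sits fully home on the well floor. Then swing the shaker's locking lever over the block as far as it goes and let go. Leave the bottle, the jar and the tube rack where they stand.

Things in the scene. Friction and masses are not known exactly. Their poses are not given: they have to be found in the camera images.
- block: Loose upright aluminium block, 0.27-0.5 kg. From above a D: a round of radius 32 mm cut by one upright flat. Origin: on the round's axis at the underside; z up; the flat faces the block's +x, 20 mm from the axis. The D body is 45 mm high; dark dots on its top are decoration.
- stem_grip (a point): On the block's axis, 72 mm above its underside, axes as the block's: middle of the square stem to lift it by, 20 x 20 mm, sides parallel to the block's x and y, rising from the D's top (45 mm) to 90 mm above the underside.
- shaker: Fixed white bench shaker, 200 x 200 mm, flat deck 85 mm above the bench. Origin: at its underside on the well's axis; z up; the control panel faces its -x. Its well is a D: a round of radius 34 mm (12-sided) cut by a flat wall on the shaker's +x side, 22 mm from the axis; a steel sloped lip widens its top 6 mm by 4 mm.
- well_floor (a point): On the well's axis, on its floor, 55 mm above the bench, 30 mm below the deck; axes as the shaker's. The block goes in only with its x along the shaker's x (within about 4 degrees). Seated: underside at 55 mm, D top 100 mm, stem top 145 mm above the bench.
- lever (a joint): Angle (rad) of the locking lever, a steel bar on the deck. 0 (open stop): the bar points from its pivot along the shaker's -x. Grows anticlockwise seen from above to 2.15 (closed stop), where its tip lies over the block's edge, beside the stem. Starts at 0 to 0.4. Light friction (0.06 N m) holds it where it is left; no spring.
- lever_pivot (a point): On the lever's upright pivot axis, at x -65, y +65 mm of the shaker, 103 mm above the bench. The bar is 12 mm wide, from 103 to 111 mm above the bench; its round tip (radius 9 mm) is centred 75 mm from the pivot. It passes 3 mm over a fully seated block and strikes one that stands higher.
- lever_post (a point): On the axis of the lever's grip, a round upright black post, diameter 12 mm, 40 mm from the pivot, from 111 to 151 mm above the bench; this point is 138 mm above the bench. It moves on a circle about the pivot; the post spins freely on the bar.
- bottle: Bystander: capped clear bottle, radius 30 mm, 130 mm high; origin at the centre of its underside.
- jar: Bystander: grey jar with wooden lid, radius 40 mm, 100 mm high; origin at the centre of its underside.
- rack: Bystander: blue tube rack, 90 mm x 200 mm, 53 mm high, with three white tubes standing 42 mm above it; origin at the centre of its underside.

How it is judged:
By the outcome, as a careful person would: the job done as asked, in the order asked, and still so for the second after the job is handed in, with the robot touching nothing.
It also fails if it takes over 58 s, if anything falls off the work surface, if the arm or the gripper's body presses on something with over 40 N, if the wrist force passes 120 N, or if a joint passes its speed limit or range.

ROBOT

A 6-joint arm with a two-finger parallel gripper is mounted at the origin on the work surface. World frame = base frame: x ahead of the robot, y to its left, z up, the work surface at z = 0. Lengths are in m, angles in rad, forces in N, time in s.
With the tool pointing down it reaches from about 0.375 to 0.975 m from the base axis. Payload 3.8 kg.
Tool frame: the origin (TCP) lies on the mounting face of the last link; the fingertips stand 173 mm ahead of it and the grasp point (between the pads) lies 155 mm ahead of it; z points along the fingers, y is the line along which they close (so a half turn about z gives the same grasp; the last joint's range is limited). The gripper opens to 85 mm and grips with 20 to 120 N. Pads are 22 mm wide; open, the fingers measure 114 mm over their backs; the gripper's body (76 mm by 85 mm) begins 54 mm behind the grasp point. The pads swing forward as they close: fully open they stand 13 mm farther back than shut.
Start: joints at [-1.222, 0.264, 1.604, -0, 1.274, -0.037], TCP at [0.254, -0.625, 0.405] pointing down, gripper open.
Joint ranges: [-2.63, 2.63], [-0.94, 2.18], [0.31, 2.57], [-1.31, 4.45], [0, 2.66], [-2.55, 2.55]. Speed limits (rad/s): [2.57, 2.57, 3.14, 3.14, 3.14, 3.14].

INTERFACE

Orientations are given as a unit quaternion [w, x, y, z].
In Python, from plant import bot, imaging gives the robot as it stands.
- The arm moves only by the tool send_rows, never from a script. Its argument "series" is a list that holds one entry, the list of rows, each a list of 6 numbers: the shift along the tool's x, y, z in units of 10 cm (1.0 is 10 cm), then the turn, a rotation vector about the tool's x, y, z in units of 30 degrees (1.0 is 30 degrees). A call has 1 to 8 rows; each row is the pose to reach, as a shift and turn from the pose commanded when the call began, along the tool's axes at that moment; what a row does not reach only later rows make up. A row lasts 1/10 s, in which the tool goes at most 50 mm and 8.59 degrees, less where a joint would pass 70% of its speed; a pose out of reach is approached as far as the arm can. A call with a number of a shift or a turn outside -1 to 1 is refused whole. A call with a gripper value outside its range is refused whole. "jaw" is the finger opening in mm, from 0 to 85.4, set as the call begins (left out, the last holds). The fingers move at their own pace and stop on an object; the grip force is fixed at half the most. Time passes only in rows, so rows that repeat a pose let the fingers close. It gives the time, the measured TCP pose, the force, the opening and the grip force at its end, in the units of the state.
- bot.read_state(): the state, without advancing time (a new reading comes with each control period).
- imaging.camera(name): name is "side" or "top"; returns the picture (400x640x3 uint8, red, green, blue); there is no depth.
- imaging.camera_model(name): a dict with "mtx" (3x3 intrinsics, pixels), "eye" and "orientation" of the camera in the world. Camera axes: x right, y down, z forward; pixel columns grow to the right and rows downward; lengths in m; the calibration is good to about 2 mm. A picture is of the moment at which its call begins. camera_model takes no time and is no camera call.
- bot.job_done(): hands the job in; it is judged then, once.
The state is a dict: "t": time; "qpos": joint angles; "dq": joint speeds; "effort": joint torques, N m; "tcp_pos": TCP position; "eef_rot": TCP orientation; "ft_force": force on the tool from outside, world axes, zero at the start; "torque": the same for the moment, N m; "grip_width": opening from 0.0 (shut) to 1.0 (fully open); "finger_force": force on a finger pad.
Only numpy, scipy, OpenCV 4.12 (cv2) and the standard library are available. Lean on these libraries where they do the work, as an engineer would, in place of code of your own. Each camera call takes 0.05 s, during which the arm holds its last target. There are 200 camera calls.

## Working session

There is one attempt and no reset: what is moved stays moved. The work goes in short steps, Python scripts to look and compute and a tool call to move; the robot and the scene stay as the last step left them, time stands still between calls to the robot, and variables do not carry over. Pictures are saved under pics/ and viewed, at most 10 in all, crops included, and the job is handed in when it is done.

Besides the shell and the picture viewer there is one more tool, called as name(argument=value, ...), one argument or row to a line, values as JSON. send_rows: Moves the arm, as the interface text tells. Shifts and turns lie within -1 to 1; 1 stands for 10 cm of shift or 30 degrees of turn. Its arguments: {"type":"object","properties":{"series":{"type":"array"},"jaw":{"type":"number"}},"required":["series"]}

```bash
ls; mkdir -p pics; python3 - <<'E'
from plant import bot, imaging
import cv2
for n in("top","side"):
    im=imaging.camera(n); cv2.imwrite(f"pics/{n}0.png",im[...,::-1]); 
    m=imaging.camera_model(n); print(n,m)
print(bot.read_state())
E
```

```text
pics
top {'mtx': array([[390.37445373,   0.        , 313.7061763 ],
       [  0.        , 390.37445373, 201.75397211],
       [  0.        ,   0.        ,   1.        ]]), 'eye': array([0.39892306, 0.01409639, 1.26758556]), 'orientation': array([ 0.06298658, -0.69697852,  0.71148872, -0.06354077])}
side {'mtx': array([[370.69929906,   0.        , 325.16284364],
       [  0.        , 370.69929906, 199.41041572],
       [  0.        ,   0.        ,   1.        ]]), 'eye': array([-0.07490348,  0.8656147 ,  0.94081008]), 'orientation': array([ 0.14926148, -0.29277756,  0.8485985 , -0.41458763])}
{'t': 0.1, 'qpos': array([-1.22193278e+00,  2.64658954e-01,  1.60524736e+00, -5.23322782e-06,
        1.27371555e+00, -3.68883347e-02]), 'dq': array([ 1.07179956e-04, -3.82798151e-04, -3.84887662e-03, -7.56685632e-04,
       -7.59863758e-07, -6.48105442e-05]), 'effort': array([-4.66492529e-04, -5.16709507e+01, -3.68589771e+01, -1.04251756e-04,
        6.30333525e-03, -4.30911200e-06]), 'tcp_pos': array([ 0.25386892, -0.62509776,  0.40349353]), 'eef_rot': array([-1.00189964e-03,  9.81456375e-01,  1.91682952e-01, -1.60095917e-04]), 'ft_force': array([ 0.93557352, -0.36001735, -0.04796068]), 'torque': array([-0.02935099,  0.00458327, -0.05928758]), 'finger_force': 0.0, 'grip_width': 0.9974100998029378}
```

View pics/top0.png

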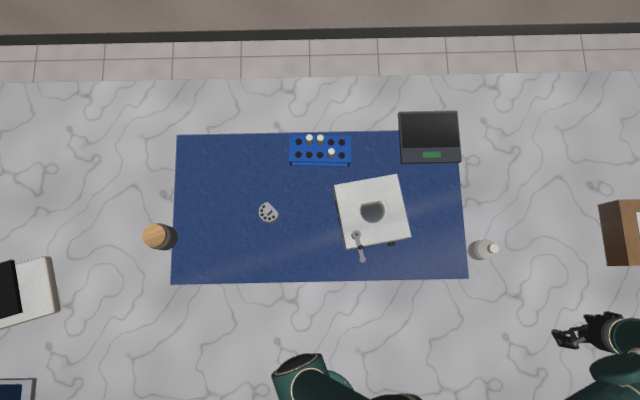

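View pics/side0.png

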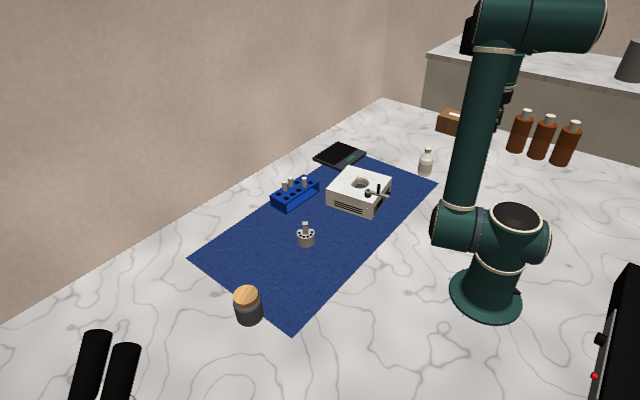

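The top view shows the block at about (268,212), the shaker deck centred at about (372,212) and the lever from about (356,236) to (362,260). The bystanders are clear of the route. Next I enlarge both regions.

```bash
cat > h.py <<'E'
import numpy as np, cv2
from scipy.spatial.transform import Rotation as R
from plant import bot, imaging
def rot(q): return R.from_quat([q[1],q[2],q[3],q[0]])
def ray(n,uv):
    m=imaging.camera_model(n); d=np.linalg.solve(m["mtx"],[uv[0],uv[1],1.]); return np.array(m["eye"]),rot(m["orientation"]).apply(d)
def onz(n,uv,z):
    e,d=ray(n,uv); return e+d*(z-e[2])/d[2]
def tri(a,b):  # uv top, uv side
    e,d=ray("top",a); f,g=ray("side",b)
    s=np.linalg.lstsq(np.c_[d,-g],f-e,rcond=None)[0]
    p,q=e+d*s[0],f+g*s[1]; return (p+q)/2,np.linalg.norm(p-q)
def proj(n,p):
    m=imaging.camera_model(n); c=rot(m["orientation"]).inv().apply(np.array(p)-m["eye"]); u=m["mtx"]@c; return u[:2]/u[2]
E
python3 - <<'E'
from h import *
t=cv2.imread("pics/top0.png"); s=cv2.imread("pics/side0.png")
def c(i,x,y,w,h,W,H): return cv2.resize(i[y:y+h,x:x+w],(W,H),interpolation=cv2.INTER_CUBIC)
a=np.hstack([c(t,250,195,36,36,288,288),c(t,324,166,100,100,500,500)[:288] if 0 else c(t,326,170,90,54*1,480,288)])
cv2.imwrite("pics/c1.png",np.vstack([np.hstack([c(t,248,192,40,40,320,320),c(t,328,170,90,60,480,320)]),
 np.hstack([c(s,290,215,32,28,320,280),c(s,320,160,80,46,480,280)])]))
E
```

```text
(no output)
```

View pics/c1.png

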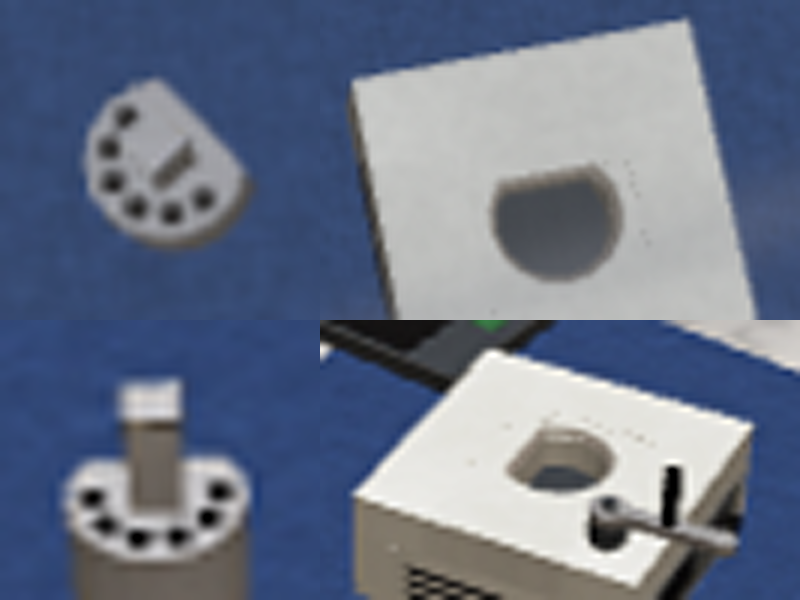

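The enlarged crops show four things:
- The block's flat faces up-right in the top view.
- The stem is visible in both views, with its top at about (305,223) in the side view.
- The well's flat is at the top of the deck (shaker +x), and the deck is turned about 10°.
- The lever is near its open stop.

Next are subpixel measurements from masks.

```bash
cat > meas.py <<'E'
from h import *
def quad(mask):
    c=max(cv2.findContours(mask.astype(np.uint8),cv2.RETR_EXTERNAL,cv2.CHAIN_APPROX_NONE)[0],key=cv2.contourArea)
    return c
def deck(im,x0,y0,w,h,thr):
    g=im[y0:y0+h,x0:x0+w].astype(int); 
    m=(g.min(2)>thr)
    c=quad(m); return c[:,0]+[x0,y0]
E
python3 - <<'E'
from meas import *
t=cv2.imread("pics/top0.png"); s=cv2.imread("pics/side0.png")
for n,i,b,th in(("top",t,(328,170,90,85),150),("side",s,(320,160,80,60),190)):
    c=deck(i,*b,th); h=cv2.convexHull(c.reshape(-1,1,2))
    print(n,cv2.contourArea(h),cv2.approxPolyDP(h,4,True)[:,0].tolist(), cv2.minAreaRect(h))
# block top face in top view
g=t[192:232,248:288].astype(int); m=(g[...,2]>110); c=quad(m)
h=cv2.convexHull(c); p=h[:,0]+[248,192]; 
print("block hull",p.tolist())
w=np.array([onz("top",q,.045)[:2] for q in p]); print(cv2.minAreaRect((w*1000).astype(np.float32)))
# stem top in side
g=s[215:243,290:322].astype(int); print(g[3:20,10:20].mean(2).astype(int))
# well in top
g=t[195:228,355:390].astype(int).mean(2); m=(g<150).astype(np.uint8)
n,l,st,ce=cv2.connectedComponentsWithStats(m); k=1+np.argmax(st[1:,4]); print("well",st[k],ce[k]+[355,195])
c=quad(l==k)[:,0]+[355,195]; w=np.array([onz("top",q,.085)[:2] for q in c]); print(cv2.minAreaRect((w*1000).astype(np.float32)))
E
```

```text
top 4169.5 [[396, 174], [410, 236], [347, 248], [334, 185]] ((372.1146545410156, 210.58740234375), (65.3050308227539, 65.40079498291016), 78.95906829833984)
side 1403.5 [[326, 188], [348, 165], [391, 177], [372, 202]] ((358.434326171875, 182.7063751220703), (58.60493087768555, 30.79682731628418), 17.650123596191406)
block hull [[267, 202], [269, 203], [273, 207], [277, 212], [277, 216], [273, 220], [270, 221], [266, 221], [263, 220], [259, 216], [259, 208], [260, 206], [262, 204], [266, 202]]
((588.9871826171875, 159.47288513183594), (61.58422088623047, 51.340702056884766), 44.2645378112793)
[[ 78  76  77  78  79  82  81  77  75  79]
 [ 79  78  78  77  76  76  76  75  75  79]
 [ 84  84  81  79  79  83  83  86  75  76]
 [ 81  90 123 147 147 145 164 170  83  75]
 [ 73  93 159 205 200 200 206 180  84  77]
 [ 76  96 158 201 199 202 204 179  87  81]
 [ 84 100 155 200 200 200 201 175  86  79]
 [ 85  74  74 105  91  67  64  65  72  81]
 [ 78  71  75 100 100 100 101  92  74  77]
 [ 75  74  83 101 101 102 101  96  84  79]
 [ 87  84  85  99 101 100  99  94  97 118]
 [174 166 134  96  99  99  97 101 152 204]
 [197 199 177  96  98  98  97 103 152 197]
 [193 198 174  93  97  98  95 102 154 198]
 [117 201 173  93  96  97  94  99 150 201]
 [137 197 177 108  97  99  96 101 149 199]
 [106 161 187 156 152 153 151 140 157 161]]
well [  5   6  25  22 431] [372.15313225 211.34106729]
((577.5298461914062, -167.8873748779297), (63.38444900512695, 75.52589416503906), 8.387171745300293)
```

```bash
python3 - <<'E'
from meas import *
t=cv2.imread("pics/top0.png"); s=cv2.imread("pics/side0.png")
P={}
for n,i,b,th in(("top",t,(328,170,90,85),150),("side",s,(320,160,80,60),190)):
    c=deck(i,*b,th).astype(float); h=cv2.convexHull(c.astype(np.int32).reshape(-1,1,2)); q=cv2.approxPolyDP(h,4,True)[:,0].astype(float)
    L=[]
    for k in range(4):
        a,d=q[k],q[(k+1)%4]; u=(d-a)/np.linalg.norm(d-a); nn=np.array([-u[1],u[0]])
        r=c-a; sel=(abs(r@nn)<1.6)&(r@u>6)&(r@u<np.linalg.norm(d-a)-6)
        f=cv2.fitLine(c[sel].astype(np.float32),cv2.DIST_HUBER,0,.01,.01).ravel(); L.append(np.cross([f[2],f[3],1],[f[2]+f[0],f[3]+f[1],1]))
    x=[np.cross(L[k-1],L[k]) for k in range(4)]; P[n]=np.array([v[:2]/v[2] for v in x]); print(n,P[n].round(1).tolist())
T=P["top"]; 
S=P["side"]
for a in T:
    j=min(S,key=lambda b:tri(a,b)[1]); print("corner",*tri(a,j))
w=np.array([onz("top",p,.085) for p in T]); print(w.round(4),w.mean(0)); w2=np.array([onz("side",p,.085) for p in S]); print(w2.round(4),w2.mean(0))
e=[w[(k+1)%4]-w[k] for k in range(4)]; print([ (np.degrees(np.arctan2(v[1],v[0]))%90).round(2) for v in e],[np.linalg.norm(v).round(4) for v in e])
e=[w2[(k+1)%4]-w2[k] for k in range(4)]; print([ (np.degrees(np.arctan2(v[1],v[0]))%90).round(2) for v in e],[np.linalg.norm(v).round(4) for v in e])
# block
print("stem by side",onz("side",(304.8,222.5),.09))
ax=np.array([.5932,.1552]);
for yaw in(-46,):
  X=np.array([np.cos(np.radians(yaw)),np.sin(np.radians(yaw))]);Y=np.array([-X[1],X[0]])
  for z in(.045,.09):
    for a,b in((1,1),(1,-1),(-1,-1),(-1,1)):
      p=[*(ax+.01*a*X+.01*b*Y),z]; print(z,a,b,proj("top",p).round(1),proj("side",p).round(1))
  for b in(-25,25): p=[*(ax+.02*X+.001*b*Y),.045]; print("flat corner",proj("top",p).round(1),proj("side",p).round(1))
g=t[192:232,248:288].mean(2).astype(int); print(g[8:34,8:33])
E
```

```text
top [[395.9, 173.9], [410.1, 236.1], [346.5, 247.6], [334.3, 185.0]]
side [[326.3, 188.2], [347.3, 164.9], [391.0, 177.0], [371.0, 202.4]]
corner [ 0.6965727  -0.24777475  0.08227844] 8.028844679924857e-05
corner [ 0.50077216 -0.27941798  0.08345916] 0.0013282508143748657
corner [ 0.47085236 -0.08450726  0.08694831] 0.0007796134493374824
corner [ 0.66266542 -0.05518714  0.08492964] 0.004392254390002375
[[ 0.6959 -0.2472  0.085 ]
 [ 0.5012 -0.2787  0.085 ]
 [ 0.4706 -0.0849  0.085 ]
 [ 0.6646 -0.0541  0.085 ]] [ 0.58308613 -0.16619689  0.085     ]
[[ 0.6605 -0.0559  0.085 ]
 [ 0.6941 -0.2443  0.085 ]
 [ 0.4992 -0.2777  0.085 ]
 [ 0.4724 -0.0865  0.085 ]] [ 0.58154207 -0.16608564  0.085     ]
[np.float64(9.21), np.float64(8.97), np.float64(9.03), np.float64(9.22)] [np.float64(0.1972), np.float64(0.1963), np.float64(0.1964), np.float64(0.1956)]
[np.float64(10.12), np.float64(9.74), np.float64(7.96), np.float64(9.25)] [np.float64(0.1914), np.float64(0.1978), np.float64(0.1931), np.float64(0.1905)]
stem by side [0.58979568 0.15449312 0.09      ]
0.045 1 1 [268.4 206.7] [301.6 230.1]
0.045
[... 2375 characters left out ...]
24 112 145 152  84  43  88 149 154 153
  135 100  80  78  81  81  79]
 [ 77  77  78  80  78  76  87 123 136 148 158 159 146 142 146 157 138 113
   95  81  79  83  83  83  82]
 [ 80  78  78  79  80  81  82  94  99 106 115 128 131 131 121 109  94  82
   78  79  81  83  84  84  84]
 [ 81  79  78  79  80  82  84  84  78  78  83  89  91  91  86  80  79  80
   81  80  78  79  80  79  81]
 [ 82  79  78  81  82  82  81  81  78  79  81  80  80  81  81  81  82  82
   82  82  80  80  79  80  84]
 [ 86  83  80  81  83  80  78  77  76  77  78  75  77  77  80  82  82  82
   81  81  80  81  80  81  84]
 [ 84  82  80  81  84  81  79  76  75  76  76  74  77  79  82  83  82  82
   80  79  78  80  80  81  84]]
```

The measurements agree between the two views:
- **Block:** axis at about (0.592, 0.155), heading about -46.5°.
- **Shaker:** well axis at about (0.5825, -0.166), heading about 9.1°.
- **Deck height:** 82–87 mm by triangulation, against 85 mm given.

I am moving now, keeping high.

send_rows(
  series=[
    [[0.3,-0.3,0,0,0,0],[0.65,-0.65,0,0,0,0],[1,-1,0,0,0,0]],
  ],
  jaw=85,
)

```text
t: 0.4
tcp_pos: [0.3091, -0.4939, 0.4037]
eef_rot: [-0.001, 0.982, 0.191, -0.0]
ft_force: [1.2, 1.0, -0.6]
grip_width: 0.992
finger_force: 0.0
```

send_rows(
  series=[
    [[0.35,-0.35,0,0,0,0],[0.7,-0.7,0,0,0,0],[1,-1,0,0,0,0]],
  ],
)

```text
t: 0.7
tcp_pos: [0.3643, -0.3624, 0.4042]
eef_rot: [-0.001, 0.981, 0.192, -0.0]
ft_force: [1.1, -0.6, -0.1]
grip_width: 0.994
finger_force: 0.0
```

send_rows(
  series=[
    [[0.35,-0.35,0,0,0,0],[0.7,-0.7,0,0,0,0],[1,-1,0,0,0,0]],
  ],
)

```text
t: 1.0
tcp_pos: [0.4192, -0.2322, 0.4043]
eef_rot: [-0.0, 0.981, 0.192, -0.0]
ft_force: [0.7, -1.0, 0.7]
grip_width: 0.993
finger_force: 0.0
```

send_rows(
  series=[
    [[0.35,-0.35,0,0,0,0],[0.7,-0.7,0,0,0,0],[1,-1,0,0,0,0]],
  ],
)

```text
t: 1.3
tcp_pos: [0.4743, -0.1019, 0.4044]
eef_rot: [-0.0, 0.981, 0.192, -0.0]
ft_force: [0.6, -0.3, 0.2]
grip_width: 0.997
finger_force: 0.0
```

send_rows(
  series=[
    [[0.35,-0.35,0,0,0,0],[0.7,-0.7,0,0,0,0],[1,-1,0,0,0,0],[1,-1,0,0,0,0],[1,-1,0,0,0,0]],
  ],
)

```text
t: 1.8
tcp_pos: [0.529, 0.0268, 0.404]
eef_rot: [0.0, 0.981, 0.193, -0.001]
ft_force: [0.2, -0.3, -0.2]
grip_width: 0.998
finger_force: 0.0
```

```bash
cat > go.py <<'E'
from h import *
import sys
def delta(x,y,z,head):   # grasp point target, heading deg of tool x
    s=bot.read_state(); r=rot(s["eef_rot"])
    tgt=np.array([x,y,z+.155]); h=np.radians(head)
    Rt=R.from_matrix(np.array([[np.cos(h),np.sin(h),0],[np.sin(h),-np.cos(h),0],[0,0,-1]]))
    print("t",s["t"].__round__(2),"tcp",s["tcp_pos"].round(4),"F",np.round(s["ft_force"],1),"w",round(s["grip_width"]*85.4,1),"ff",round(s["finger_force"],1))
    print("shift",(r.inv().apply(tgt-s["tcp_pos"])*10).round(3),"turn",((r.inv()*Rt).as_rotvec(degrees=True)/30).round(3))
if __name__=="__main__": delta(*map(float,sys.argv[1:]))
E
python3 go.py .592 .155 .13 43.5
```

```text
t 1.8 tcp [0.529  0.0268 0.404 ] F [ 0.2 -0.3 -0.2] w 85.2 ff 0.0
shift [ 1.071 -0.947  1.188] turn [-0.001  0.003 -0.708]
```

send_rows(
  series=[
    [[0.3,-0.28,0.1,0,0,-0.25],[0.65,-0.6,0.3,0,0,-0.5],[1,-0.94,0.6,0,0,-0.71],[1,-0.94,0.9,0,0,-0.71],[1,-0.94,1,0,0,-0.71],[1,-0.94,1,0,0,-0.71],[1,-0.94,1,0,0,-0.71]],
  ],
)

```text
t: 2.5
tcp_pos: [0.5865, 0.1491, 0.3057]
eef_rot: [0.0, 0.93, 0.369, 0.0]
ft_force: [1.0, 0.1, 1.0]
grip_width: 0.996
finger_force: 0.0
```

```bash
python3 go.py .592 .155 .071 43.5; python3 - <<'E'
from h import *
t=imaging.camera("top")[...,::-1]; s=imaging.camera("side")[...,::-1]
c=lambda i,x,y,w,h,W,H: cv2.resize(i[y:y+h,x:x+w],(W,H),interpolation=cv2.INTER_CUBIC)
cv2.imwrite("pics/c2.png",np.hstack([c(t,228,172,80,80,400,400),c(s,270,185,70,70,400,400)]))
E
```

```text
t 2.5 tcp [0.5865 0.1491 0.3057] F [1.  0.1 1. ] w 85.1 ff 0.0
shift [ 0.08  -0.006  0.797] turn [ 0.001 -0.    -0.007]
```

View pics/c2.png

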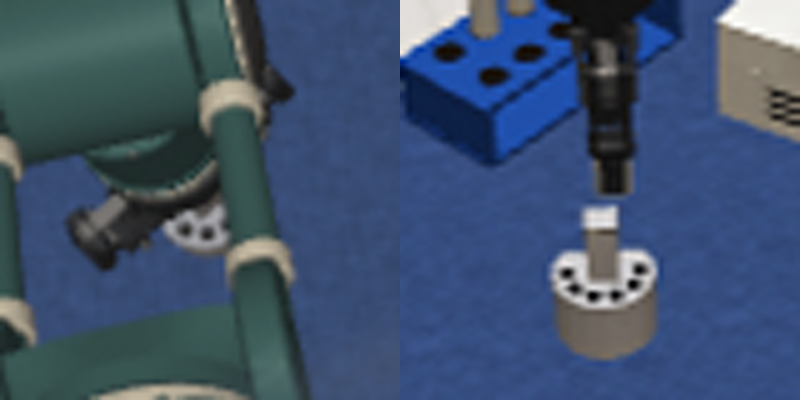

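The side crop shows the finger column about 2 px right of the stem, which matches the remaining 8 mm shift. I descend and grip.

send_rows(
  series=[
    [[0.08,0,0,0,0,0],[0.08,0,0.25,0,0,0],[0.08,0,0.5,0,0,0],[0.08,0,0.7,0,0,0],[0.08,0,0.8,0,0,0],[0.08,0,0.8,0,0,0],[0.08,0,0.8,0,0,0]],
  ],
  jaw=60,
)

```text
t: 3.3
tcp_pos: [0.5929, 0.1564, 0.2258]
eef_rot: [0.0, 0.929, 0.37, 0.001]
ft_force: [0.3, 0.7, 1.2]
grip_width: 0.704
finger_force: 0.0
```

send_rows(
  series=[
    [[0,0,0,0,0,0],[0,0,0,0,0,0],[0,0,0,0,0,0],[0,0,0,0,0,0],[0,0,0,0,0,0],[0,0,0,0,0,0],[0,0,0,0,0,0],[0,0,0,0,0,0]],
  ],
  jaw=10,
)

```text
t: 4.1
tcp_pos: [0.5927, 0.1565, 0.2258]
eef_rot: [0.0, 0.929, 0.37, 0.001]
ft_force: [-0.5, 1.6, 5.7]
grip_width: 0.224
finger_force: 59.2
```

```bash
python3 go.py .592 .155 .071 43.5
```

```text
t 4.1 tcp [0.5927 0.1565 0.2258] F [-0.5  1.6  5.7] w 19.1 ff 59.2
shift [-0.016  0.006 -0.002] turn [ 0.001 -0.003 -0.003]
```

send_rows(
  series=[
    [[0,0,-0.15,0,0,0],[0,0,-0.4,0,0,0],[0,0,-0.7,0,0,0],[0,0,-1,0,0,0],[0,0,-1,0,0,0]],
  ],
)

```text
t: 4.6
tcp_pos: [0.5939, 0.1565, 0.3298]
eef_rot: [0.001, 0.929, 0.37, 0.004]
ft_force: [1.8, -0.2, -1.4]
grip_width: 0.226
finger_force: 59.1
```

send_rows(
  series=[
    [[-0.1,0.1,-0.3,0,0,0],[-0.3,0.3,-0.6,0,0,0],[-0.6,0.6,-0.8,0,0,0],[-0.8,0.8,-0.8,0,0,0],[-1,1,-0.8,0,0,0]],
  ],
)

```text
t: 5.1
tcp_pos: [0.5877, 0.0135, 0.4036]
eef_rot: [-0.0, 0.929, 0.37, -0.001]
ft_force: [0.3, -0.0, -4.9]
grip_width: 0.229
finger_force: 59.5
```

send_rows(
  series=[
    [[-0.25,0.25,0,0,0,0],[-0.5,0.5,0,0,0,0],[-0.75,0.75,0,0,0,-0.2],[-1,1,0,0,0,-0.4],[-1,1,0,0,0,-0.6],[-1,1,0,0,0,-0.8],[-1,1,0,0,0,-0.8]],
  ],
)

```text
t: 5.8
tcp_pos: [0.5835, -0.127, 0.402]
eef_rot: [-0.002, 0.832, 0.555, -0.001]
ft_force: [0.5, -0.1, -3.5]
grip_width: 0.226
finger_force: 59.8
```

```bash
python3 go.py .5825 -.166 .235 99.1
```

```text
t 5.8 tcp [ 0.5835 -0.127   0.402 ] F [ 0.5 -0.1 -3.5] w 19.3 ff 59.8
shift [-0.364  0.141  0.12 ] turn [-8.000e-03 -1.000e-03 -1.058e+00]
```

send_rows(
  series=[
    [[-0.15,0.05,0,0,0,-0.25],[-0.3,0.1,0.1,0,0,-0.5],[-0.36,0.14,0.12,0,0,-0.75],[-0.36,0.14,0.12,0,0,-1],[-0.36,0.14,0.12,0,0,-1]],
  ],
)

```text
t: 6.3
tcp_pos: [0.583, -0.165, 0.3908]
eef_rot: [-0.001, 0.661, 0.751, -0.001]
ft_force: [1.0, -0.5, -4.2]
grip_width: 0.227
finger_force: 59.8
```

send_rows(
  series=[
    [[0,0,0,0,0,-0.06],[0,0,0,0,0,-0.06],[0,0,0,0,0,-0.06]],
  ],
)

```text
t: 6.6
tcp_pos: [0.5833, -0.1647, 0.3921]
eef_rot: [-0.0, 0.649, 0.761, -0.0]
ft_force: [0.6, 1.1, -3.5]
grip_width: 0.223
finger_force: 59.8
```

```bash
python3 go.py .5825 -.166 .155 99.1; python3 - <<'E'
from h import *
t=imaging.camera("top")[...,::-1]; s=imaging.camera("side")[...,::-1]
cv2.imwrite("pics/t3.png",t);cv2.imwrite("pics/s3.png",s)
c=lambda i,x,y,w,h,W,H: cv2.resize(i[y:y+h,x:x+w],(W,H),interpolation=cv2.INTER_CUBIC)
cv2.imwrite("pics/c3.png",np.hstack([c(t,332,165,80,100,400,500),c(s,320,110,80,100,400,500)]))
E
```

```text
t 6.6 tcp [ 0.5833 -0.1647  0.3921] F [ 0.6  1.1 -3.5] w 19.1 ff 59.8
shift [-0.012 -0.009  0.821] turn [-0.001 -0.001 -0.002]
```

View pics/c3.png

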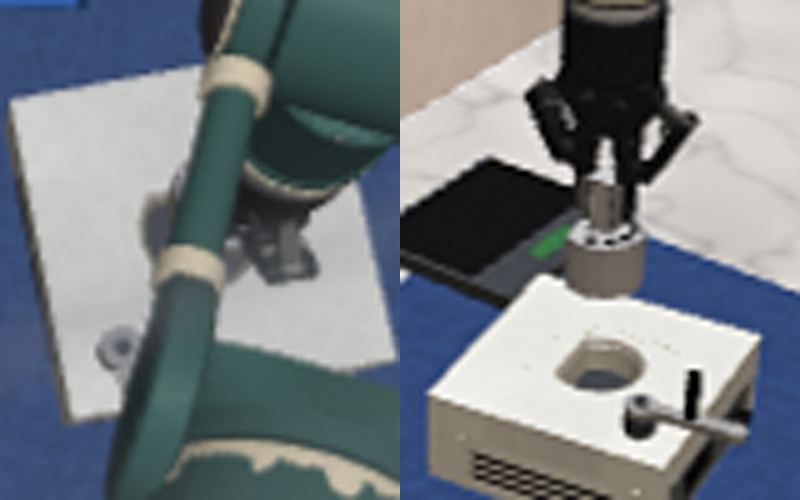

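The side crop shows the block held upright above the well at about (361,165), with its flat facing away. The top view is masked by the arm. I check the block's sideways position in the hand using the side silhouette.

```bash
python3 - <<'E'
from h import *
s=cv2.imread("pics/s3.png"); g=s.astype(int)
for r in(161,163,165): print(r,[(c,*g[r,c]) for c in list(range(350,357))+list(range(366,373))])
tcp=np.array([.5833,-.1647,.3921]); h=np.radians(9.1)
X=np.array([np.cos(h),np.sin(h)]);Y=np.array([-X[1],X[0]])
a=np.linspace(0,2*np.pi,400); d=.032*np.c_[np.cos(a),np.sin(a)]; d[:,0]=np.minimum(d[:,0],.02)
for z in(.165,.21):
    p=np.array([proj("side",[*(tcp[:2]+u*X+v*Y),z]) for u,v in d]); print(z,p[:,0].min(),p[:,0].max(),p[:,1].min(),p[:,1].max())
# well: deck rim dark region in side view
E
```

```text
161 [(350, np.int64(71), np.int64(68), np.int64(63)), (351, np.int64(79), np.int64(71), np.int64(69)), (352, np.int64(77), np.int64(73), np.int64(71)), (353, np.int64(74), np.int64(77), np.int64(81)), (354, np.int64(78), np.int64(85), np.int64(91)), (355, np.int64(83), np.int64(89), np.int64(96)), (356, np.int64(84), np.int64(90), np.int64(97)), (366, np.int64(91), np.int64(99), np.int64(107)), (367, np.int64(87), np.int64(95), np.int64(103)), (368, np.int64(93), np.int64(89), np.int64(92)), (369, np.int64(113), np.int64(72), np.int64(54)), (370, np.int64(119), np.int64(71), np.int64(48)), (371, np.int64(123), np.int64(74), np.int64(51)), (372, np.int64(122), np.int64(73), np.int64(51))]
163 [(350, np.int64(68), np.int64(66), np.int64(64)), (351, np.int64(50), np.int64(53), np.int64(52)), (352, np.int64(41), np.int64(43), np.int64(46)), (353, np.int64(69), np.int64(74), np.int64(80)), (354, np.int64(78), np.int64(85), np.int64(92)), (355, np.int64(83), np.int64(90), np.int64(97)), (356, np.int64(85), np.int64(91), np.int64(97)), (366, np.int64(93), np.int64(101), np.int64(107)), (367
[... 460 characters left out ...]
, np.int64(84), np.int64(79), np.int64(80)), (354, np.int64(77), np.int64(84), np.int64(90)), (355, np.int64(85), np.int64(90), np.int64(97)), (356, np.int64(86), np.int64(92), np.int64(98)), (366, np.int64(93), np.int64(101), np.int64(109)), (367, np.int64(87), np.int64(96), np.int64(105)), (368, np.int64(99), np.int64(87), np.int64(87)), (369, np.int64(125), np.int64(73), np.int64(48)), (370, np.int64(123), np.int64(74), np.int64(50)), (371, np.int64(124), np.int64(75), np.int64(52)), (372, np.int64(128), np.int64(76), np.int64(53))]
0.165 351.6682450226111 367.44548229617055 161.11144438104586 170.02579192298228
0.21 352.0637681265265 368.1479916201601 151.1727418288365 159.90077790129283
```

The block hangs about 2 mm off the grip centre sideways. With that allowed for, the present pose already sits over the well axis. I lower to just above the lip.

send_rows(
  series=[
    [[0,0,0.2,0,0,0],[0,0,0.4,0,0,0],[0,0,0.6,0,0,0],[0,0,0.72,0,0,0],[0,0,0.78,0,0,0],[0,0,0.78,0,0,0],[0,0,0.78,0,0,0]],
  ],
)

```text
t: 7.4
tcp_pos: [0.5839, -0.1652, 0.3156]
eef_rot: [0.001, 0.648, 0.761, 0.0]
ft_force: [1.2, 0.5, -3.2]
grip_width: 0.227
finger_force: 59.8
```

```bash
python3 go.py .5835 -.1645 .126 99.1; python3 - <<'E'
from h import *
t=imaging.camera("top")[...,::-1]; s=imaging.camera("side")[...,::-1]
c=lambda i,x,y,w,h,W,H: cv2.resize(i[y:y+h,x:x+w],(W,H),interpolation=cv2.INTER_CUBIC)
cv2.imwrite("pics/c4.png",np.hstack([c(t,332,165,80,100,320,400),c(s,334,150,50,50,400,400)]))
E
```

```text
t 7.4 tcp [ 0.5839 -0.1652  0.3156] F [ 1.2  0.5 -3.2] w 19.4 ff 59.8
shift [ 0.008 -0.003  0.346] turn [0.002 0.001 0.003]
```

View pics/c4.png

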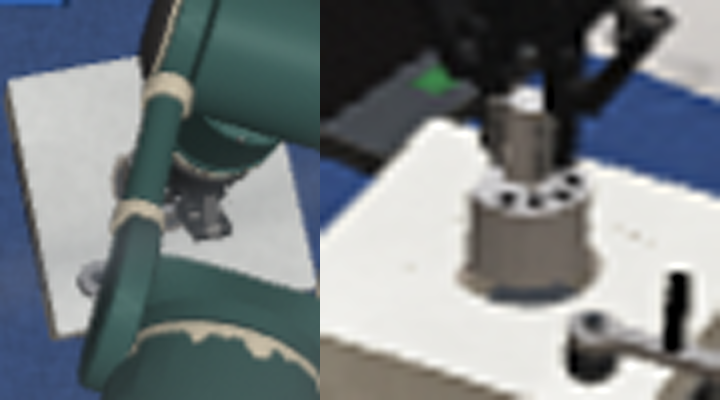

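The side crop shows the block centred in the lip: block edges at 470–592, lip edges at about 455–603. I lower it slowly while watching the force.

send_rows(
  series=[
    [[0.01,0,0.03,0,0,0],[0.01,0,0.06,0,0,0],[0.01,0,0.09,0,0,0],[0.01,0,0.12,0,0,0],[0.01,0,0.12,0,0,0]],
  ],
)

```text
t: 8.0
tcp_pos: [0.5829, -0.164, 0.3018]
eef_rot: [-0.001, 0.648, 0.762, -0.0]
ft_force: [0.0, 0.5, -3.7]
grip_width: 0.223
finger_force: 59.8
```

```bash
python3 go.py .5835 -.1645 .126 99.1
```

```text
t 8.0 tcp [ 0.5829 -0.164   0.3018] F [ 0.   0.5 -3.7] w 19.1 ff 59.8
shift [-0.006  0.005  0.208] turn [-0.002 -0.001  0.003]
```

Underside is at about 76 mm, inside the lip, with no contact force. I continue lowering.

send_rows(
  series=[
    [[0,0,0.03,0,0,0],[0,0,0.06,0,0,0],[0,0,0.09,0,0,0],[0,0,0.12,0,0,0],[0,0,0.12,0,0,0]],
  ],
)

```text
t: 8.5
tcp_pos: [0.583, -0.164, 0.2899]
eef_rot: [-0.001, 0.648, 0.762, -0.0]
ft_force: [-0.1, 0.5, -3.8]
grip_width: 0.228
finger_force: 59.8
```

```bash
python3 go.py .5835 -.1645 .126 99.1
```

```text
t 8.5 tcp [ 0.583  -0.164   0.2899] F [-0.1  0.5 -3.8] w 19.5 ff 59.8
shift [-0.005  0.005  0.089] turn [-0.002 -0.001  0.003]
```

send_rows(
  series=[
    [[0,0,0.02,0,0,0],[0,0,0.04,0,0,0],[0,0,0.06,0,0,0],[0,0,0.075,0,0,0],[0,0,0.075,0,0,0]],
  ],
)

```text
t: 9.0
tcp_pos: [0.5831, -0.1641, 0.2828]
eef_rot: [-0.0, 0.648, 0.762, -0.0]
ft_force: [-0.5, -0.1, -3.7]
grip_width: 0.224
finger_force: 59.8
```

send_rows(
  series=[
    [[0,0,0.01,0,0,0],[0,0,0.015,0,0,0],[0,0,0.015,0,0,0]],
  ],
)

```text
t: 9.3
tcp_pos: [0.5832, -0.1641, 0.2816]
eef_rot: [-0.0, 0.648, 0.762, -0.0]
ft_force: [-0.2, 0.2, -4.3]
grip_width: 0.227
finger_force: 59.8
```

```bash
python3 go.py .5835 -.1645 .126 99.1
```

```text
t 9.3 tcp [ 0.5832 -0.1641  0.2816] F [-0.2  0.2 -4.3] w 19.4 ff 59.8
shift [-0.004  0.002  0.006] turn [-0.    -0.     0.003]
```

send_rows(
  series=[
    [[0,0,0.008,0,0,0],[0,0,0.015,0,0,0],[0,0,0.015,0,0,0],[0,0,0.015,0,0,0]],
  ],
)

```text
t: 9.7
tcp_pos: [0.5834, -0.1642, 0.2809]
eef_rot: [0.0, 0.648, 0.762, 0.0]
ft_force: [-1.7, -0.2, 3.4]
grip_width: 0.227
finger_force: 60.6
```

Contact: the force went from -4 to +3 N at z 0.2809, and the expected seat is 0.2808. I release and rise.

send_rows(
  series=[
    [[0,0,0,0,0,0],[0,0,0,0,0,0],[0,0,0,0,0,0],[0,0,0,0,0,0],[0,0,0,0,0,0],[0,0,0,0,0,0]],
  ],
  jaw=45,
)

```text
t: 10.3
tcp_pos: [0.5833, -0.1641, 0.2802]
eef_rot: [0.0, 0.648, 0.762, 0.0]
ft_force: [-0.2, 0.8, -0.3]
grip_width: 0.524
finger_force: 0.0
```

send_rows(
  series=[
    [[0,0,-0.1,0,0,0],[0,0,-0.3,0,0,0],[0,0,-0.6,0,0,0],[0,0,-1,0,0,0],[0,0,-1,0,0,0]],
  ],
)

```text
t: 10.8
tcp_pos: [0.5854, -0.1648, 0.3883]
eef_rot: [0.006, 0.648, 0.762, 0.002]
ft_force: [0.3, -0.9, 1.0]
grip_width: 0.525
finger_force: 0.0
```

```bash
python3 go.py .5835 -.1645 .126 99.1; python3 - <<'E'
from h import *
t=imaging.camera("top")[...,::-1]; s=imaging.camera("side")[...,::-1]
cv2.imwrite("pics/t5.png",t);cv2.imwrite("pics/s5.png",s)
c=lambda i,x,y,w,h,W,H: cv2.resize(i[y:y+h,x:x+w],(W,H),interpolation=cv2.INTER_CUBIC)
t0=cv2.imread("pics/top0.png")
cv2.imwrite("pics/c5.png",np.hstack([c(t0,344,226,30,40,300,400),c(s,340,155,60,50,480,400)]))
h=np.radians(9.1); X=np.array([np.cos(h),np.sin(h)]);Y=np.array([-X[1],X[0]])
w=np.array([.5832,-.1662]); pv=w-.065*X+.065*Y; print("pivot",pv, proj("top",[*pv,.111]),proj("side",[*pv,.111]))
for a in(0,.2,.4):
    u=-np.cos(a)*X-np.sin(a)*Y; p=pv+.04*u; tp=pv+.075*u
    print(a,p,"post top",proj("top",[*p,.151]),proj("side",[*p,.151]),"tip",proj("top",[*tp,.111]),proj("side",[*tp,.111]))
E
```

```text
t 10.8 tcp [ 0.5854 -0.1648  0.3883] F [ 0.3 -0.9  1. ] w 44.8 ff 0.0
shift [ 0.012 -0.03   1.073] turn [0.022 0.011 0.003]
pivot [ 0.50873783 -0.11229838] [355.95968981 233.95434632] [367.04476417 190.02033789]
0 [ 0.46924128 -0.1186247 ] post top [360.21360729 246.39483775] [377.68035746 184.29774075] tip [361.00749996 259.08557677] [385.64245966 195.73837188]
0.2 [ 0.47128542 -0.12634535] post top [362.89268798 245.61821021] [378.32426294 183.13830804] tip [365.88314681 257.66406465] [386.77359599 193.49963432]
0.4 [ 0.47482268 -0.13350599] post top [365.3503958  244.32049846] [378.53688759 181.91645693] tip [370.35106369 255.29046818] [387.0960469  191.15747212]
```

View pics/c5.png

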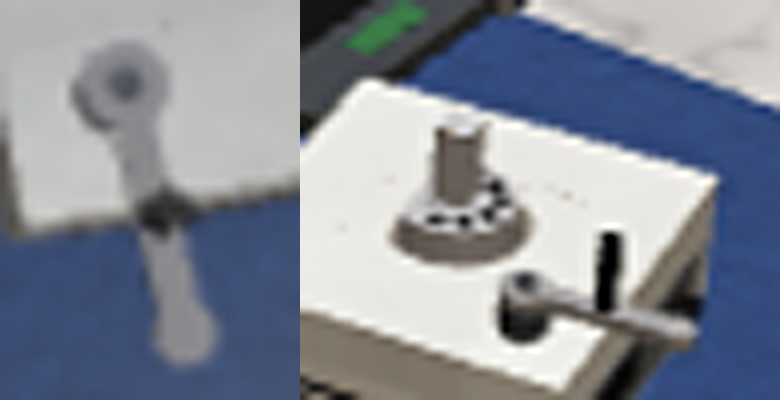

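Findings from the crops:
- **Block:** D top just above the deck, and it looks fully home.
- **Lever:** top-view pivot at (356.4,234.3) and tip at (362.5,259.5), so the angle is about 0.05 rad.
- **Post:** at about (0.470, -0.121).

I go above the post next.

```bash
python3 go.py .470 -.121 .138 99.1
```

```text
t 10.9 tcp [ 0.5838 -0.1643  0.3828] F [ 0.7  0.1 -1.1] w 45.3 ff 0.0
shift [ 0.611 -1.057  0.892] turn [0.007 0.004 0.004]
```

send_rows(
  series=[
    [[0.15,-0.25,0,0,0,0],[0.4,-0.6,0,0,0,0],[0.61,-0.9,0,0,0,0],[0.61,-1,0.1,0,0,0],[0.61,-1,0.2,0,0,0],[0.61,-1,0.25,0,0,0],[0.61,-1,0.25,0,0,0]],
  ],
)

```text
t: 11.6
tcp_pos: [0.4752, -0.1202, 0.3535]
eef_rot: [-0.001, 0.648, 0.761, -0.0]
ft_force: [-0.1, 0.5, 0.2]
grip_width: 0.526
finger_force: 0.0
```

```bash
python3 go.py .470 -.121 .138 99.1; python3 - <<'E'
from h import *
t=imaging.camera("top")[...,::-1]; s=imaging.camera("side")[...,::-1]
c=lambda i,x,y,w,h,W,H: cv2.resize(i[y:y+h,x:x+w],(W,H),interpolation=cv2.INTER_CUBIC)
cv2.imwrite("pics/c6.png",np.hstack([c(t,334,196,60,80,300,400),c(s,350,150,50,50,400,400)]))
p=bot.read_state()["tcp_pos"]; print(proj("side",[.470,-.121,.151]),proj("side",p-[0,0,.16]))
E
```

```text
t 11.6 tcp [ 0.4752 -0.1202  0.3535] F [-0.1  0.5  0.2] w 44.9 ff 0.0
shift [-0.    -0.051  0.605] turn [-0.004 -0.002  0.003]
[377.84883035 183.92752869] [377.33538477 173.54599938]
```

View pics/c6.png

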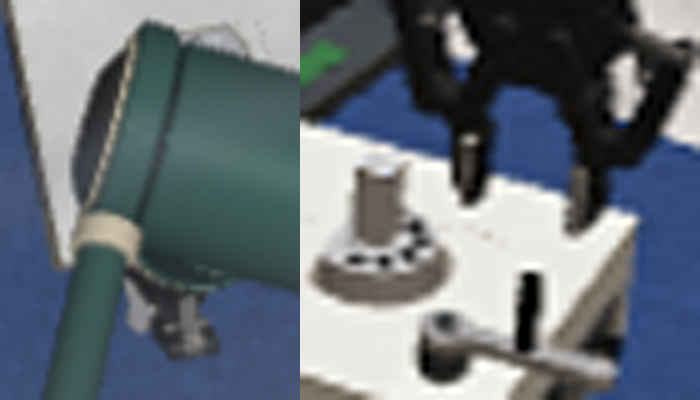

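The side crop has the fingers straddling the post: finger mid at 523, post at 530, which is the remaining 5 mm. I shift, descend and close on the post.

send_rows(
  series=[
    [[0,-0.05,0,0,0,0],[0,-0.05,0.2,0,0,0],[0,-0.05,0.4,0,0,0],[0,-0.05,0.55,0,0,0],[0,-0.05,0.6,0,0,0],[0,-0.05,0.6,0,0,0],[0,-0.05,0.6,0,0,0]],
  ],
)

```text
t: 12.4
tcp_pos: [0.4703, -0.1209, 0.2961]
eef_rot: [0.001, 0.648, 0.762, 0.0]
ft_force: [0.2, 0.3, -0.3]
grip_width: 0.529
finger_force: 0.0
```

send_rows(
  series=[
    [[0,0,0,0,0,0],[0,0,0,0,0,0],[0,0,0,0,0,0],[0,0,0,0,0,0],[0,0,0,0,0,0],[0,0,0,0,0,0],[0,0,0,0,0,0]],
  ],
  jaw=8,
)

```text
t: 13.1
tcp_pos: [0.4693, -0.121, 0.2962]
eef_rot: [-0.0, 0.648, 0.762, -0.001]
ft_force: [-5.5, -0.3, 6.2]
grip_width: 0.121
finger_force: 58.5
```

```bash
python3 go.py .470 -.121 .138 99.1
```

```text
t 13.1 tcp [ 0.4693 -0.121   0.2962] F [-5.5 -0.3  6.2] w 10.3 ff 58.5
shift [-0.001  0.007  0.032] turn [-0.003  0.001  0.004]
```

Holding the post with only about 6 N on the wrist. I swing along the arc; tool x is shaker y and tool y is shaker x.

send_rows(
  series=[
    [[-0.025,0.002,0,0,0,0],[-0.055,0.007,0,0,0,0],[-0.106,0.021,0,0,0,0],[-0.154,0.041,0,0,0,0],[-0.202,0.069,0,0,0,0],[-0.249,0.106,0,0,0,0],[-0.289,0.15,0,0,0,0],[-0.289,0.15,0,0,0,0]],
  ],
)

```text
t: 13.9
tcp_pos: [0.4896, -0.1481, 0.2964]
eef_rot: [0.001, 0.648, 0.762, -0.001]
ft_force: [-1.7, -4.8, 3.8]
grip_width: 0.117
finger_force: 58.8
```

```bash
cat > lev.py <<'E'
from h import *
s=bot.read_state(); h=np.radians(9.1); X=np.array([np.cos(h),np.sin(h)]);Y=np.array([-X[1],X[0]])
pv=np.array([.5832,-.1662])-.065*X+.065*Y; d=s["tcp_pos"][:2]-pv; u,v=d@X*1e3,d@Y*1e3
print("t",s["t"],"rel pivot",u.round(1),v.round(1),"r",np.hypot(u,v).round(1),"a",np.arctan2(-v,-u)%6.283,"F shaker",(s["ft_force"][:2]@X).round(1),(s["ft_force"][:2]@Y).round(1),"Fz",s["ft_force"][2].round(1),"ff",s["finger_force"].round(1))
E
python3 lev.py
```

```text
Traceback (most recent call last):
  File "lev.py", line 4, in <module>
    print("t",s["t"],"rel pivot",u.round(1),v.round(1),"r",np.hypot(u,v).round(1),"a",np.arctan2(-v,-u)%6.283,"F shaker",(s["ft_force"][:2]@X).round(1),(s["ft_force"][:2]@Y).round(1),"Fz",s["ft_force"][2].round(1),"ff",s["finger_force"].round(1))
                                                                                                                                                                                                                           ^^^^^^^^^^^^^^^^^^^^^^^
AttributeError: 'float' object has no attribute 'round'
```

send_rows(
  series=[
    [[-0.028,0.04,0,0,0,0],[-0.052,0.086,0,0,0,0],[-0.072,0.142,0,0,0,0],[-0.084,0.201,0,0,0,0],[-0.087,0.261,0,0,0,0],[-0.083,0.308,0,0,0,0],[-0.075,0.348,0,0,0,0],[-0.075,0.348,0,0,0,0]],
  ],
)

```text
t: 14.7
tcp_pos: [0.5263, -0.1485, 0.2963]
eef_rot: [0.001, 0.648, 0.762, 0.001]
ft_force: [0.2, -1.4, 5.3]
grip_width: 0.116
finger_force: 59.0
```

```bash
sed -i 's/s\["finger_force"\].round(1)/s["finger_force"]/' lev.py; python3 lev.py
```

```text
t 14.7 rel pivot 11.6 -38.6 r 40.3 a 1.8627004058740888 F shaker -0.1 -1.4 Fz 5.3 ff 59.0444540977478
```

send_rows(
  series=[
    [[0.007,0.021,0,0,0,0],[0.014,0.042,0,0,0,0],[0.029,0.078,0,0,0,0],[0.043,0.103,0,0,0,0],[0.053,0.12,0,0,0,0],[0.053,0.12,0,0,0,0]],
  ],
)

```text
t: 15.3
tcp_pos: [0.5356, -0.1422, 0.2962]
eef_rot: [0.0, 0.648, 0.762, -0.001]
ft_force: [-6.0, -6.8, 9.4]
grip_width: 0.121
finger_force: 59.6
```

```bash
python3 lev.py
```

```text
t 15.3 rel pivot 21.8 -33.8 r 40.2 a 2.1450754934662086 F shaker -7.0 -5.8 Fz 9.4 ff 59.60051894187927
```

The force now opposes the swing by about 9 N at a = 2.145, so this is the stop. One small extra push will confirm it.

send_rows(
  series=[
    [[0.006,0.009,0,0,0,0],[0.01,0.015,0,0,0,0],[0.01,0.015,0,0,0,0]],
  ],
)

```text
t: 15.6
tcp_pos: [0.5361, -0.1418, 0.2962]
eef_rot: [-0.0, 0.648, 0.762, -0.003]
ft_force: [-9.5, -10.0, 10.7]
grip_width: 0.115
finger_force: 59.8
```

```bash
python3 lev.py
```

```text
t 15.6 rel pivot 22.4 -33.5 r 40.2 a 2.160266906760078 F shaker -10.9 -8.3 Fz 10.7 ff 59.81541395187378
```

At the stop: force climbs with almost no motion. I release and rise.

send_rows(
  series=[
    [[0,0,0,0,0,0],[0,0,0,0,0,0],[0,0,0,0,0,0],[0,0,0,0,0,0],[0,0,0,0,0,0]],
  ],
  jaw=32,
)

```text
t: 16.1
tcp_pos: [0.5372, -0.14, 0.2949]
eef_rot: [-0.0, 0.648, 0.762, 0.0]
ft_force: [-0.0, -0.6, 0.2]
grip_width: 0.375
finger_force: 0.0
```

send_rows(
  series=[
    [[0,0,-0.1,0,0,0],[0,0,-0.3,0,0,0],[0,0,-0.6,0,0,0],[0,0,-1,0,0,0],[0,0,-1,0,0,0]],
  ],
)

```text
t: 16.6
tcp_pos: [0.5392, -0.1408, 0.403]
eef_rot: [0.006, 0.648, 0.762, 0.003]
ft_force: [0.9, -0.9, 0.7]
grip_width: 0.374
finger_force: 0.0
```

send_rows(
  series=[
    [[0.25,0,0,0,0,0],[0.6,0,0,0,0,0],[1,0,0,0,0,0],[1,0,0,0,0,0]],
  ],
)

```text
t: 17.0
tcp_pos: [0.5203, -0.0383, 0.3954]
eef_rot: [-0.001, 0.647, 0.763, 0.001]
ft_force: [-0.9, 0.2, 1.4]
grip_width: 0.375
finger_force: 0.0
```

send_rows(
  series=[
    [[0.25,0,0,0,0,0],[0.6,0,0,0,0,0],[1,0,0,0,0,0],[1,0,0,0,0,0]],
  ],
)

```text
t: 17.4
tcp_pos: [0.5046, 0.0599, 0.3954]
eef_rot: [-0.0, 0.647, 0.763, 0.001]
ft_force: [0.5, -0.8, 0.2]
grip_width: 0.379
finger_force: 0.0
```

```bash
python3 - <<'E'
from h import *
t=imaging.camera("top")[...,::-1]; s=imaging.camera("side")[...,::-1]
c=lambda i,x,y,w,h,W,H: cv2.resize(i[y:y+h,x:x+w],(W,H),interpolation=cv2.INTER_CUBIC)
cv2.imwrite("pics/c7.png",np.hstack([c(t,330,170,85,85,400,400),c(s,335,155,50,50,400,400)]))
E
```

```text
(no output)
```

View pics/c7.png

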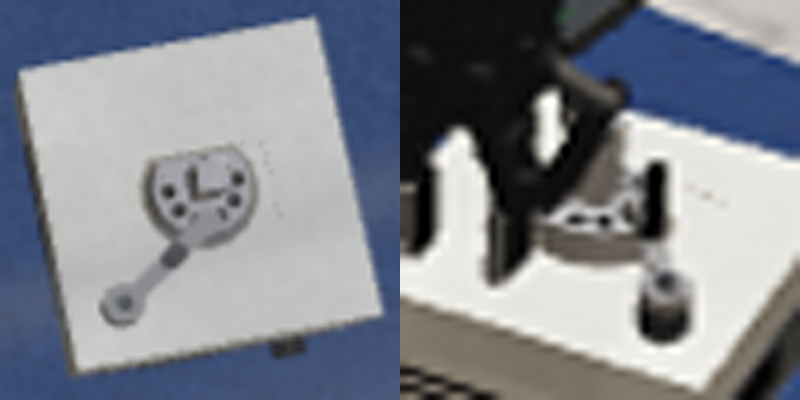

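The top crop shows the block seated with its flat matched. The lever lies over its edge beside the stem, from pivot (124,302) to tip at about (210,225), and the gripper is clear. I hand in the job.

```bash
python3 -c "
from plant import bot
print(bot.job_done())"
```

```text
the job is handed in; nothing more can be done
None
```

The block is seated fully home in the well with its flat matched, the locking lever is swung over it to its stop and released, and the job was handed in at about 17.5 s of robot time.

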